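Clip the chuck key onto its sliding staple

TASK

Pick up the drill's chuck key by its red grip and push its snap hook onto the near leg of the yellow staple until the brass gate is pushed open and snaps shut behind the leg. The staple slides a little in its foot: draw the key back until the staple comes up against its stop and the shut gate takes a steady pull of about 10 N, then leave the key lying on the bench, clipped to the staple. Never force the hook against the staple (25 N is too much), and leave the screwdriver, tape measure and wood block where they are.

Things in the scene. Friction and masses are not known exactly. Their poses are not given: they have to be found in the camera images.
- chuck_key: Loose steel chuck key, 194 mm long, 0.2 kg, lying flat. Origin: centre of the underside of its red ribbed grip, 60 (x) x 20 (y) x 22 mm tall: grasp it here, across y. x points from grip to snap hook, y left, z up. Rest of it centred at z = 11: cross bar at x = -52 (68 mm along y, 8 thick), toothed tip to x = -86, hook of 8 mm round steel from x = 58 to 108, y = -24 to 24.
- gate (a joint): Brass gate, 30 mm long and 7 mm thick, hinged at x = 103, y = 16 mm of the key; its tip rests inside the nose. 0 = shut; grows as it swings inward, to 1.35 rad. A spring keeps it shut: 0.05 N m shut to 0.185 N m fully open, so a bar pushing it meets about 2 to 7 N. It opens only inward.
- key_mouth (a point): Point of the key at x = 100, y = -3, z = 11 mm: middle of the opening where the leg should enter, moving in -x of the key. The opening at the front of the hook is free from y = -10.5 (nose) to y = 12 (gate hinge); the brass gate closes it.
- hook_back (a point): Point of the key at x = 66, y = 0, z = 11 mm: inner face of the hook's back. The hook is free inside from here to x = 100, y = -16 to 16. The pushed-in 8 mm leg passes the gate's tip with its axis at x about 79 to 72 and is stopped by the back with its axis at x = 70. Pulled back against the shut gate its axis stands at x about 91.
- hook_nose (a point): Rounded end (radius 4 mm) of the hook's nose: x = 104, y = -14.5, z = 11 mm of the key. The gate's tip rests on its inner side.
- staple: Closed upright U staple of 8 mm round steel, yellow, top 50 mm above the bench. Origin: axis of its near leg, at bench level; x points to the far leg (52 mm on), the way to push the hook. It slides along its x with 20 mm of play between firm stops against 1.5 N of friction, in a fixed steel foot 104 x 46 mm, up to 6 mm high, starting 24 mm before mid play; its place in the play is unknown.
- staple_leg (a point): Axis of the staple's near leg, 15 mm above the bench.
- screwdriver: Bystander: short screwdriver with yellow handle, 162 mm long along its y, 23 mm wide, loose. Origin: centre of its underside.
- tape_measure: Bystander: yellow and black tape measure, 36 x 84 x 62 mm, standing loose. Origin: centre of its underside.
- wood_block: Bystander: drilled wooden block, 42 x 110 x 30 mm, loose. Origin: centre of its underside.

How it is judged (in metres and radians):
On the way, in this order (a step that is already met when the one before it is completed fails the run):
1. the staple's leg pushes the gate open (gate beyond 0.5 rad, hook and staple in contact) (value of joint gate above 0.5 rad and contact force between chuck_key and staple above 0.3 N), for 0.05 s.
2. the gate has snapped shut (under 0.1 rad) with the leg inside the hook (value of joint gate below 0.1 rad and x of staple_leg in the frame of chuck_key between 0.063 and 0.097 m and y of staple_leg in the frame of chuck_key between -0.02 and 0.02 m), for 0.05 s.
3. pulled back, the leg bears on the inside of the shut gate (leg's axis beyond x = 84 mm of the key) with more than 6 N for 0.3 s (value of joint gate below 0.1 rad and x of staple_leg in the frame of chuck_key between 0.084 and 0.097 m and contact force between chuck_key and staple above 6 N), for 0.3 s.
At the end, for the whole second after the job is handed in: The key lies flat and still on the bench (origin under 12 mm high, tilted under 0.2 rad), the staple's near leg is inside its snap hook (leg's axis at x 63 to 97 mm, y -20 to 20 mm of the key) and the gate is shut (under 0.1 rad) (all of step 2 and height (world z) of chuck_key below 0.012 m and angle between chuck_key's own z axis and vertical below 0.2 rad and linear speed of chuck_key below 0.02 m/s); the robot touches nothing.
It fails at once if hook and staple pressed together with more than 25 N (contact force between chuck_key and staple above 25 N).
It fails at once if the screwdriver moved by more than 20 mm (distance of screwdriver from where it was at the start of the episode above 0.02 m).
It fails at once if the tape measure moved by more than 20 mm (distance of tape_measure from where it was at the start of the episode above 0.02 m).
It fails at once if the wood block moved by more than 20 mm (distance of wood_block from where it was at the start of the episode above 0.02 m).
It also fails if it takes over 51 s, if anything falls off the work surface, if the arm or the gripper's body presses on something with over 40 N, if the wrist force passes 120 N, or if a joint passes its speed limit or range.

ROBOT

A 6-joint arm with a two-finger parallel gripper is mounted at the origin on a cart in front of the work surface, level with it; the furniture and walls round the work are solid. World frame = base frame: x ahead of the robot, y to its left, z up, the work surface at z = 0. Lengths are in m, angles in degrees, forces in N, time in s.
With the tool pointing down it reaches from about 0.2 to 0.875 m from the base axis. Payload 3.4 kg.
Tool frame: the origin (TCP) lies on the front face of the gripper's body, between the roots of the fingers; the fingertips stand 97 mm ahead of it and the grasp point (between the pads) lies 78 mm ahead of it; z points along the fingers, x is the direction in which the jaws open and shut, and the axes are right-handed (so a half turn about z gives the same grasp; the last joint's range is limited). The gripper opens to 94 mm and grips with 3 to 60 N. Pads are 16 mm wide; open, the fingers measure 119 mm over their backs; the gripper's body (75 mm by 177 mm) begins 78 mm behind the grasp point.
Start: joints at [-79.011, 15.808, 86.224, -0, 77.962, -6.933], TCP at [0.177, -0.547, 0.303] pointing down, gripper open.
Joint ranges: [-165.64, 165.64], [-43.16, 119.46], [12.63, 154.43], [-67.54, 247.53], [6.08, 155.33], [-154.97, 154.97]. Speed limits (degrees/s): [147.25, 147.25, 180, 180, 180, 180].

INTERFACE

Orientations are given as a 3x3 rotation matrix whose columns are the frame's x, y, z axes.
In Python, from rig import * gives the robot as it stands. The module is installed in compiled form; this text tells all that it offers.
- The arm moves only by the shell command python3 -m pendant 'ROWS'. ROWS is JSON, a list that holds one entry, the list of rows, each a list of 5 numbers: the shift along the tool's x, y, z in cm, then the turn about the tool's z in rad, then the finger opening in cm, from 0 to 9.4. A call has exactly 5 rows; each row is the pose to reach, as a shift and turn from the pose measured when the call began, along the tool's axes at that moment; what a row does not reach only later rows make up. A row lasts 1/8 s, in which the tool goes at most 62.5 mm and 10.7 degrees, less where a joint would pass 70% of its speed; a pose out of reach is approached as far as the arm can. A call with a gripper value outside its range is refused whole. The fingers move at their own pace and stop on an object; the grip force is fixed at half the most. Time passes only in rows, so rows that repeat a pose let the fingers close, or fill a call up. It gives the time, the measured TCP pose, the force and the opening at its end, in the units of the state.
- get_obs(): the state, without advancing time (a new reading comes with each control period).
- read_camera(name): name is "scene" or "side" or "wrist"; returns (picture, depth): 420x560x3 uint8, red, green, blue; 420x560 float32, m along the optical axis (not along the pixel's ray), 0 where there is no reading.
- camera_info(name): a dict with "fovy" (degrees; the focal length in pixels is half the picture's height over the tangent of half this angle, whatever the lens; pixels are square), "cx", "cy" (the principal point, pixels), "cam_to_world" (4x4, takes a point from camera to world coordinates); the wrist camera has in their place "tool_from_camera" (4x4, takes a point from camera to tool coordinates, whose origin is the TCP and whose axes are the tool frame's). Camera axes: x right, y up, looking along -z (the intrinsics and any distortion apply to the point x, -y, -z); pixel columns grow to the right and rows downward; lengths in m; the calibration is good to about 2 mm. The wrist camera is an equidistant fisheye: a pixel r from the principal point sees the ray r / f radians off the axis. A picture is of the moment at which its call begins: read the wrist's pose just before it. camera_info takes no time and is no camera call.
- job_done(): hands the job in, once; it reports no verdict.
The state is a dict: "time": time; "joint_pos": joint angles; "qd": joint speeds; "effort": joint torques, N m; "tool_pos": TCP position; "tcp_rot": TCP orientation; "wrist_force": force on the tool from outside, world axes, zero at the start; "moment": the same for the moment, N m; "gripper_width": finger opening in m.
Only numpy, scipy, OpenCV 4.12 (cv2) and the standard library are available. Lean on these libraries where they do the work, as an engineer would, in place of code of your own. Each camera call takes 0.05 s, during which the arm holds its last target.

## Working session

There is one attempt and no reset: what is moved stays moved. The work goes in short steps, Python scripts to look and compute and a shell command to move; the robot and the scene stay as the last step left them, time stands still between calls to the robot, and variables do not carry over. Pictures are saved under pics/ and viewed, and the job is handed in when it is done.

```bash
mkdir -p pics
cat > h.py <<'E'
import numpy as np, cv2
from rig import *
def save(n,im): cv2.imwrite('pics/'+n+'.png', im[:,:,::-1])
E
python3 - <<'E'
from h import *
o=get_obs(); print(o)
for n in ["scene","side","wrist"]:
    i=camera_info(n); print(n,i)
    p,d=read_camera(n); save(n+'0',p); np.savez('pics/'+n+'0.npz',p=p,d=d)
E
```

```text
{'time': 0.0, 'joint_pos': array([-7.90108336e+01,  1.58475639e+01,  8.62908749e+01, -2.17221473e-03,
        7.79609206e+01, -6.93409481e+00]), 'qd': array([ 0.03276727, -0.03008933, -0.13839875,  0.06606208,  0.02897105,
       -0.07583964]), 'effort': array([-2.06075829e-04, -4.04578936e+01, -2.37228924e+01,  6.98574912e-02,
        3.42537509e-02, -1.32744995e-04]), 'tool_pos': array([ 0.17685484, -0.54674699,  0.30183538]), 'tcp_rot': array([[ 3.07750163e-01, -9.51467132e-01, -3.66967745e-04],
       [-9.51465637e-01, -3.07750333e-01,  1.69528156e-03],
       [-1.72593913e-03, -1.72565977e-04, -9.99998496e-01]]), 'wrist_force': array([-0.75131112,  0.38352772, -0.18952556]), 'moment': array([0.04345478, 0.06165313, 0.06618094]), 'gripper_width': 0.09429415693464156}
scene {'fovy': 48.51337680898498, 'cx': 270.76694537466113, 'cy': 203.13335068359538, 'cam_to_world': array([[-0.66608844,  0.52759769, -0.52722563, -0.12950225],
       [-0.74563375, -0.48890418,  0.45277258,  0.60539748],
       [-0.01888105,  0.6947038 ,  0.71904807,  0.94691667],
       [ 0.        ,  0.        ,  0.        ,  1.        ]])}
side {'fovy': 55.2117901541666, 'cx': 280.3110932972638, 'cy': 211.9217582428848, 'cam_to_world': array([[ 0.84992418,  0.37808294, -0.36699071,  0.23739689],
       [-0.5267812 ,  0.59462505, -0.60739001, -0.50050588],
       [-0.01142194,  0.70955926,  0.70455319,  0.64497559],
       [ 0.        ,  0.        ,  0.        ,  1.        ]])}
wrist {'fovy': 65.70646984690485, 'cx': 273.35745523392166, 'cy': 210.0980513628463, 'tool_from_camera': array([[ 9.99999364e-01, -5.19047349e-04, -1.00117296e-03,
         1.29147486e-04],
       [-7.68146321e-04, -9.63492713e-01, -2.67733452e-01,
        -7.80057084e-02],
       [-8.25656517e-04,  2.67734051e-01, -9.63492499e-01,
        -8.15147808e-02],
       [ 0.00000000e+00,  0.00000000e+00,  0.00000000e+00,
         1.00000000e+00]])}
```

View pics/scene0.png

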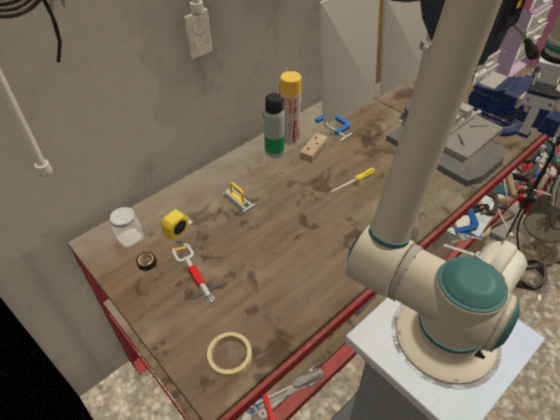

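View pics/side0.png

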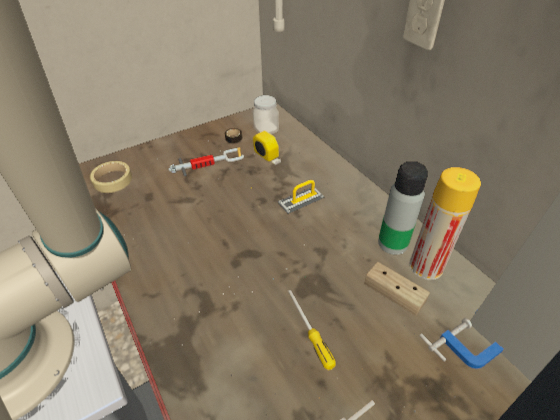

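View pics/wrist0.png

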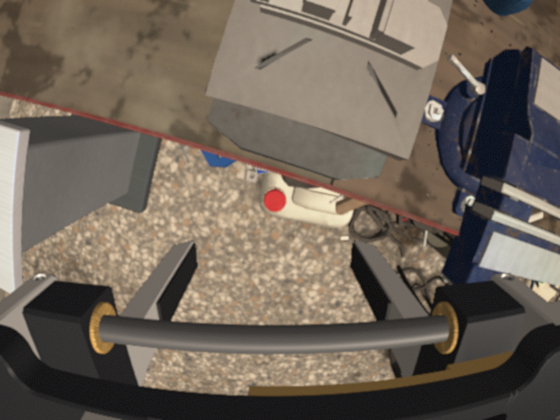

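The scene view shows the key at about (195,275) with its hook at (183,252), the staple at (238,197) and the tape measure at (176,224). The side view shows the key at (205,160) and the staple at (303,195). I'll turn these into positions next.

```bash
cat >> h.py <<'E'
def ray(n,u,v,T=None):
    i=camera_info(n); f=210/np.tan(np.radians(i['fovy']/2))
    x,y=(u-i['cx']),(v-i['cy'])
    if n=='wrist':
        r=np.hypot(x,y); th=r/f; s=np.sin(th)/max(r,1e-9)
        d=np.array([x*s,-y*s,-np.cos(th)]); M=T@i['tool_from_camera']
    else:
        d=np.array([x/f,-y/f,-1.]); M=i['cam_to_world']
    return M[:3,3], M[:3,:3]@d
def onplane(n,u,v,z,T=None):
    o,d=ray(n,u,v,T); return o+d*(z-o[2])/d[2]
def tri(a,b):
    (o1,d1),(o2,d2)=a,b; d1=d1/np.linalg.norm(d1); d2=d2/np.linalg.norm(d2)
    s=np.linalg.lstsq(np.c_[d1,-d2],o2-o1,rcond=None)[0]
    p,q=o1+s[0]*d1,o2+s[1]*d2
    return (p+q)/2, np.linalg.norm(p-q)
def toolT(o):
    T=np.eye(4); T[:3,:3]=o['tcp_rot']; T[:3,3]=o['tool_pos']; return T
E
python3 - <<'E'
from h import *
for n,c in [("scene",(150,180,270,310)),("side",(160,110,350,220))]:
    p=np.load('pics/'+n+'0.npz')['p']
    x0,y0,x1,y1=c
    save(n+'c',cv2.resize(p[y0:y1,x0:x1],None,fx=4,fy=4,interpolation=cv2.INTER_CUBIC))
    hs=cv2.cvtColor(p,cv2.COLOR_RGB2HSV); H,S,V=[hs[:,:,k].astype(int) for k in range(3)]
    m=((H<6)|(H>174))&(S>170)&(V>100); m[:y0]=0;m[y1:]=0;m[:,:x0]=0;m[:,x1:]=0
    v,u=np.nonzero(m); print(n,'red',u.mean(),v.mean(),m.sum(), onplane(n,u.mean(),v.mean(),.018))
    m=(H>18)&(H<32)&(S>170)&(V>120)
    k,l,st,ce=cv2.connectedComponentsWithStats(m.astype(np.uint8))
    for j in range(1,k):
        if st[j,4]>30: print(' yel',ce[j],st[j],onplane(n,*ce[j],.03))
E
```

```text
scene red 195.72049689440993 274.48447204968943 161 [0.49594866 0.31413912 0.018     ]
 yel [289.97188755  87.10843373] [280  79  21  16 249] [ 0.92868179 -0.40934354  0.03      ]
 yel [364.94366197 174.53521127] [355 169  20  12  71] [ 0.44337187 -0.24845963  0.03      ]
 yel [236.70731707 193.23170732] [230 183  15  21  82] [0.63636699 0.07230768 0.03      ]
 yel [172.692607   224.13229572] [161 211  28  28 257] [0.66118652 0.26900025 0.03      ]
side red 201.7803738317757 161.27570093457945 214 [0.4916008  0.30300761 0.018     ]
 yel [267.30385488 144.95464853] [253 131  26  30 441] [0.65990865 0.25906165 0.03      ]
 yel [457.82622951 189.57180328] [ 436  168   45   44 1525] [ 0.93828032 -0.12641514  0.03      ]
 yel [303.29955947 191.27753304] [291 180  26  24 227] [0.63750202 0.05843857 0.03      ]
 yel [321.51077586 349.63793103] [308 329  28  41 464] [ 0.44768973 -0.27407537  0.03      ]
```

View pics/scenec.png

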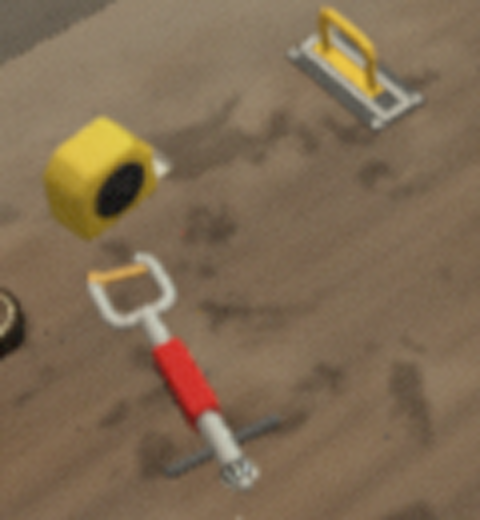

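View pics/sidec.png

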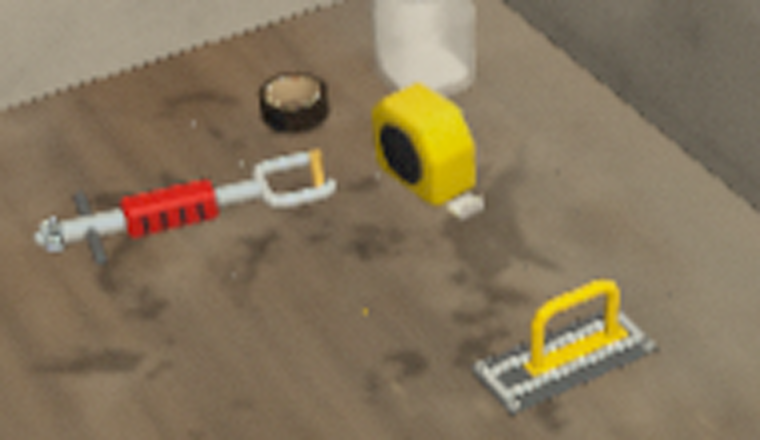

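Run:
```python
from h import *
for nm,a,b in [("red",(195.7,274.5),(201.8,161.3)),("staple",(236.7,193.2),(303.3,191.3)),("screw",(364.9,174.5),(321.5,349.6)),
 ("foot near corner(nearest to key/-x)",(150+378/4,180+125/4),(160+512/4,110+405/4)),
 ("foot corner2",(150+420/4,180+98/4),(160+478/4,110+366/4)),("foot c3",(150+293/4,180+53/4),(160+652/4,110+346/4)),
 ("footc4",(150+305/4,180+40/4),(160+622/4,110+313/4))]:
    print(nm,tri(ray('scene',*a),ray('side',*b)))
for n,uv in [('scene',(196,274)),('side',(202,161)),('scene',(210,250)),('side',(240,190)),('scene',(300,200)),('side',(300,250))]:
    d=np.load('pics/'+n+'0.npz')['d'];i=camera_info(n);z=float(d[uv[1],uv[0]])
    o,r=ray(n,*uv); print(n,uv,z,o+r*z, o+r*(-o[2]/r[2]))
```

```text
red (array([0.49671687, 0.31244382, 0.01220242]), np.float64(0.0052515753057698405))
staple (array([0.64381015, 0.06695102, 0.02077071]), np.float64(0.000585389599479993))
screw (array([ 0.45505635, -0.26659698,  0.01044147]), np.float64(0.001266350386899506))
foot near corner(nearest to key/-x) (array([ 0.60610368,  0.07067624, -0.0246192 ]), np.float64(0.005968250060038259))
foot corner2 (array([0.57328169, 0.06062021, 0.02653843]), np.float64(0.003908972668147118))
foot c3 (array([ 0.70754825,  0.06946408, -0.02664259]), np.float64(0.005114527861180587))
footc4 (array([0.68459126, 0.07328634, 0.00723687]), np.float64(0.0026462603640101503))
scene (196, 274) 1.1261595487594604 [0.49423175 0.31394081 0.02159967] [ 5.08791572e-01  3.07137336e-01 -1.11022302e-16]
side (202, 161) 1.02272367477417 [0.49225454 0.30285518 0.01870662] [0.49986712 0.32685153 0.        ]
scene (210, 250) 1.2009798288345337 [0.5442714  0.23743809 0.00240795] [0.54598913 0.23650001 0.        ]
side (240, 190) 0.9733653664588928 [ 0.53166018  0.1737698  -0.00199496] [0.5307528  0.17169064 0.        ]
scene (300, 200) 1.3283865451812744 [ 0.52006714 -0.06255635 -0.00362581] [ 0.51758938 -0.06000847  0.        ]
side (300, 250) 0.8380483388900757 [ 0.54983045 -0.06037781 -0.00232647] [ 0.54870753 -0.06195968  0.        ]
```

Run:
```python
from h import *
for nm,n,c in [("tip",'scene',(238,475)),("hookfront",'scene',(118,268)),("bar1",'scene',(168,470)),("bar2",'scene',(282,420)),("gatehinge",'scene',(95,277)),("nose",'scene',(145,258)),
  ("tip",'side',(40,235)),("hookfront",'side',(322,170)),("nose",'side',(332,186)),("ghinge",'side',(318,153))]:
    a=(150,180) if n=='scene' else (160,110)
    print(n,nm,onplane(n,a[0]+c[0]/4,a[1]+c[1]/4,.011))
for nm,n,c in [("nearleg",'scene',(374,90)),("farleg",'scene',(324,48)),("top",'scene',(323,12)),("top2",'scene',(372,48)),("nearleg",'side',(537,368)),("farleg",'side',(610,325))]:
    a=(150,180) if n=='scene' else (160,110)
    z=.046 if 'top' in nm else .006
    print(n,nm,onplane(n,a[0]+c[0]/4,a[1]+c[1]/4,z))
```

```text
scene tip [0.42233701 0.32820522 0.011     ]
scene hookfront [0.59935096 0.2928443  0.011     ]
scene bar1 [0.45287098 0.35653412 0.011     ]
scene bar2 [0.43535093 0.2858598  0.011     ]
scene gatehinge [0.60322007 0.30789129 0.011     ]
scene nose [0.59438043 0.27529424 0.011     ]
side tip [0.41403382 0.32704285 0.011     ]
side hookfront [0.59619159 0.29149431 0.011     ]
side nose [0.59355871 0.27252441 0.011     ]
side ghinge [0.60279072 0.30975634 0.011     ]
scene nearleg [0.61445806 0.06760279 0.006     ]
scene farleg [0.6715552  0.06726521 0.006     ]
scene top [0.66630304 0.06822874 0.046     ]
scene top2 [0.61493704 0.06583609 0.046     ]
side nearleg [0.61462896 0.06074024 0.006     ]
side farleg [0.67160821 0.06857807 0.006     ]
```

```bash
python3 -m pendant '[[[-5,-3.9,0,0,9.4],[-10,-7.8,0,0,9.4],[-15,-11.7,0,0,9.4],[-20,-15.6,0,0,9.4],[-25,-19.5,0,0,9.4]]]'
```

```text
time: 0.78
tool_pos: [0.2841, -0.2515, 0.3023]
tcp_rot: [[0.307, -0.952, 0.0], [-0.952, -0.307, 0.001], [-0.001, -0.001, -1.0]]
wrist_force: [0.4, -0.3, -0.0]
gripper_width: 0.0941
```

```bash
python3 -m pendant '[[[-4.5,-3.5,0,0.1,9.4],[-9,-7,0,0.2,9.4],[-14,-11,0,0.3,9.4],[-19,-15,0,0.4,9.4],[-24,-19,0,0.5,9.4]]]'
```

```text
time: 1.4
tool_pos: [0.3895, 0.0319, 0.3029]
tcp_rot: [[-0.19, -0.982, 0.001], [-0.982, 0.19, 0.001], [-0.001, -0.001, -1.0]]
wrist_force: [1.1, -0.4, -0.7]
gripper_width: 0.094
```

```bash
python3 -m pendant '[[[-5,-1,0,0,9.4],[-10,-2,0,0,9.4],[-15,-3,0,0,9.4],[-17.8,-3.7,0,0,9.4],[-17.8,-3.7,0,0,9.4]]]'
python3 - <<'E'
from h import *
o=get_obs(); p,d=read_camera('wrist'); save('w1',p); np.savez('pics/w1.npz',p=p,d=d,T=toolT(o)); print(o['tool_pos'],o['qd'])
E
```

```text
time: 2.02
tool_pos: [0.4601, 0.2011, 0.3025]
tcp_rot: [[-0.187, -0.982, 0.001], [-0.982, 0.187, 0.001], [-0.001, -0.0, -1.0]]
wrist_force: [0.3, -0.2, 0.0]
gripper_width: 0.0941
[0.4600944  0.20109254 0.30252234] [-2.15013419 -1.63798432  2.21780389 -1.3790222   1.26447006 -0.55655552]
```

View pics/w1.png

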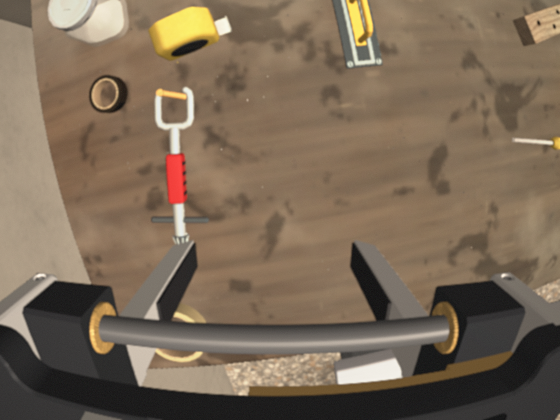

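```bash
python3 -m pendant '[[[2,-5,0,0,9.4],[3,-10,0,0,9.4],[3,-10,0,0,9.4],[3,-10,0,0,9.4],[3,-10,0,0,9.4]]]'
python3 - <<'E'
from h import *
o=get_obs(); p,d=read_camera('wrist'); save('w2',p); np.savez('pics/w2.npz',p=p,d=d,T=toolT(o)); print(o['tool_pos'],o['qd'])
E
```

```text
time: 2.7
tool_pos: [0.5505, 0.1515, 0.3028]
tcp_rot: [[-0.189, -0.982, -0.001], [-0.982, 0.189, -0.0], [0.0, 0.001, -1.0]]
wrist_force: [0.0, -0.1, -0.6]
gripper_width: 0.0938
[0.55051563 0.1514878  0.30277514] [ 0.63166326 -0.09197552 -0.29128298 -0.03230789 -0.29744867  0.03768763]
```

View pics/w2.png

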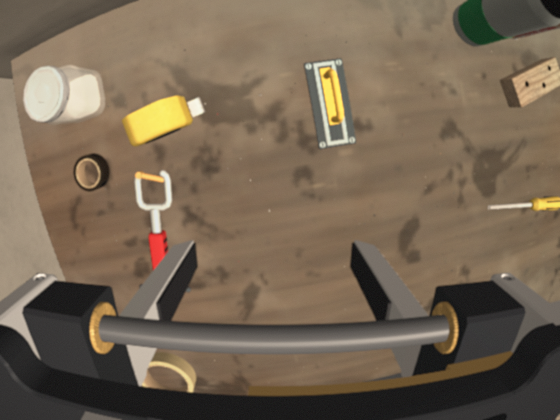

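Run:
```python
from h import *
p=np.load('pics/w2.npz')['p']; save('w2s',cv2.resize(p[50:160,285:375],None,fx=5,fy=5,interpolation=cv2.INTER_CUBIC))
p=np.load('pics/w1.npz')['p']; save('w1k',cv2.resize(p[80:250,130:230],None,fx=3.5,fy=3.5,interpolation=cv2.INTER_CUBIC))
```

```text
(no output)
```

View pics/w2s.png

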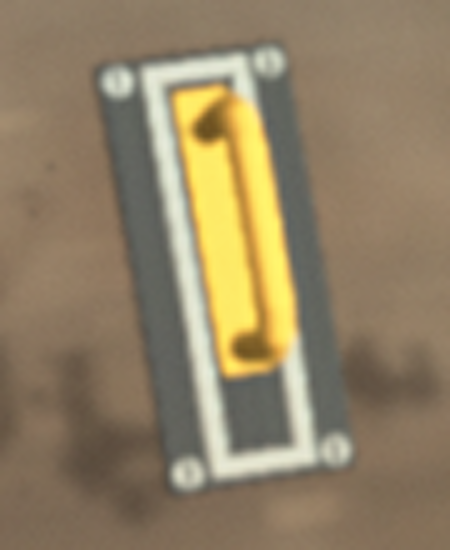

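View pics/w1k.png

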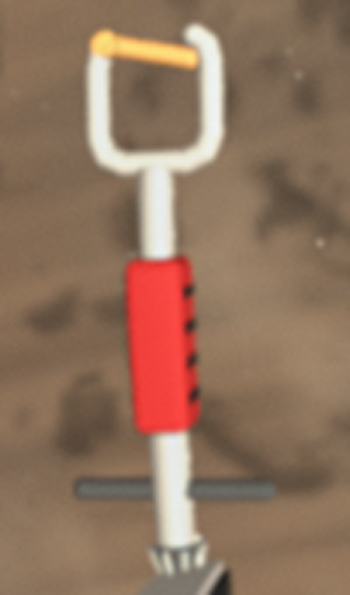

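```bash
python3 - <<'E'
from h import *
T=np.load('pics/w2.npz')['T']
f=lambda u,v,z:onplane('wrist',285+u/5-.4,50+v/5-.4,z,T)
c=[f(95,65,.005),f(285,42,.005),f(352,468,.005),f(165,490,.005)]
print(np.round(c,4), 'len',np.linalg.norm(c[0]-c[3]),np.linalg.norm(c[1]-c[2]),'w',np.linalg.norm(c[0]-c[1]))
for a,b in((3,0),(2,1)): d=c[a]-c[b]; print('az',np.degrees(np.arctan2(-d[1],-d[0])))
print('centre',np.mean(c,axis=0))
for n,(u,v,z) in dict(near=(250,347,.008),far=(210,127,.008),topnear=(283,345,.048),topfar=(232,100,.05)).items(): print(n,f(u,v,z))
T1=np.load('pics/w1.npz')['T']
g=lambda u,v,z:onplane('wrist',130+u/3.5-.36,80+v/3.5-.36,z,T1)
K={n:g(*q) for n,q in dict(tlr=(127,262,.022),trr=(186,258,.022),blr=(137,432,.022),brr=(193,432,.022),barL=(78,490,.013),barR=(273,490,.013),hinge=(100,45,.011),nose=(195,33,.015),hookback=(160,158,.011),tipend=(178,560,.011)).items()}
for n in K: print(n,np.round(K[n],4))
r=[K[n] for n in('tlr','trr','blr','brr')]; print('grip c',np.mean(r,axis=0),'L',np.linalg.norm(r[0]-r[2]),'W',np.linalg.norm(r[0]-r[1]))
d=(r[0]+r[1]-r[2]-r[3]);print('az',np.degrees(np.arctan2(d[1],d[0])))
d=K['barL']-K['barR'];print('bar',np.linalg.norm(d),np.degrees(np.arctan2(d[1],d[0]))-90)
d=K['hinge']-K['nose'];print('h-n',np.linalg.norm(d))
# depth check + two-view of hook
D=np.load('pics/w1.npz')['d']
print('depth grip',D[178,176],'bench',D[178,220])
T2=np.load('pics/w2.npz')['T']
print('tri hinge?',tri(ray('wrist',130+102/3.5,80+42/3.5,T1),ray('wrist',138.5,175.5,T2)))
E
python3 - <<'E'
import cv2,numpy as np
p=np.load('pics/w2.npz')['p']; cv2.imwrite('pics/w2k.png',cv2.resize(p[160:280,110:200],None,fx=5,fy=5,interpolation=cv2.INTER_CUBIC)[:,:,::-1])
p=np.load('pics/w1.npz')['p']; cv2.imwrite('pics/w1s.png',cv2.resize(p[0:90,310:400],None,fx=5,fy=5,interpolation=cv2.INTER_CUBIC)[:,:,::-1])
E
```

```text
[[0.6897 0.089  0.005 ]
 [0.6889 0.0437 0.005 ]
 [0.5861 0.0457 0.005 ]
 [0.5883 0.0911 0.005 ]] len 0.10144797881524732 0.10282817750663652 w 0.04528879137511004
az -1.16938691292662
az -1.098180996620465
centre [0.63822634 0.06737372 0.005     ]
near [0.61827047 0.06599852 0.008     ]
far [0.6706251  0.06591415 0.008     ]
topnear [0.61857489 0.06653027 0.048     ]
topfar [0.67077479 0.06820999 0.05      ]
tlr [0.5268 0.3145 0.022 ]
trr [0.5235 0.2941 0.022 ]
blr [0.4699 0.3257 0.022 ]
brr [0.4661 0.3059 0.022 ]
barL [0.452  0.3574 0.013 ]
barR [0.4388 0.2859 0.013 ]
hinge [0.6013 0.3118 0.011 ]
nose [0.5959 0.2774 0.015 ]
hookback [0.5582 0.2988 0.011 ]
tipend [0.4191 0.3278 0.011 ]
grip c [0.49658238 0.31004149 0.022     ] L 0.057920814988231074 W 0.020629368778768368
az -11.406370571179508
bar 0.0726258223412437 -10.432122669407747
h-n 0.03504316770590811
depth grip 0.36576837 bench 0.3882426
tri hinge? (array([0.60031237, 0.30813522, 0.01695346]), np.float64(0.0008034409240708891))
```

View pics/w2k.png

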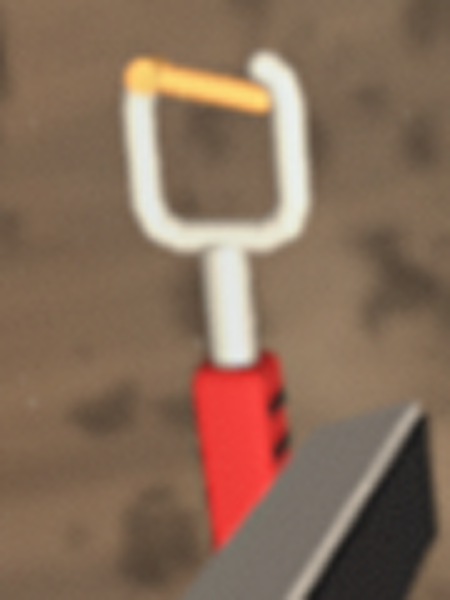

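View pics/w1s.png

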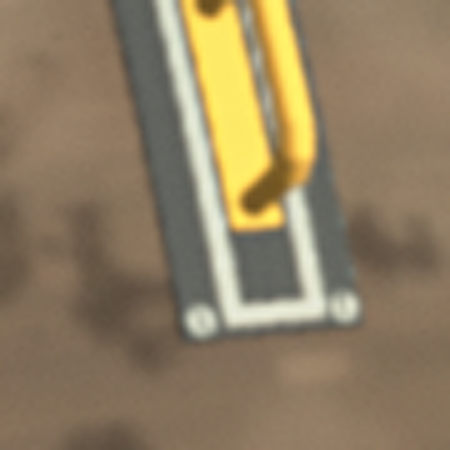

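```bash
python3 - <<'E'
from h import *
T1=np.load('pics/w1.npz')['T'];T2=np.load('pics/w2.npz')['T']
W=lambda u,v,T:ray('wrist',u,v,T)
print('stapletop',tri(W(310+310/5,160/5,T1),W(285+290/5,50+345/5,T2)))
print('legbase',tri(W(310+255/5,205/5,T1),W(285+245/5,50+348/5,T2)))
print('red corner TL',tri(W(130+130/3.5,80+262/3.5,T1),W(110+196/5,160+370/5,T2)))
print('nose',tri(W(130+195/3.5,80+33/3.5,T1),W(110+262/5,160+60/5,T2)))
E
python3 -m pendant '[[[-5,3,3,0,9.4],[-10,6,6,0,9.4],[-14.5,8.3,10,0,9.4],[-14.5,8.3,11,0,9.4],[-14.5,8.3,11,0,9.4]]]'
python3 - <<'E'
from h import *
o=get_obs(); p,d=read_camera('wrist'); save('w3',p); np.savez('pics/w3.npz',p=p,d=d,T=toolT(o)); print(o['tool_pos'],o['qd'])
E
```

```text
stapletop (array([0.61782774, 0.0641648 , 0.0452225 ]), np.float64(0.00012753791151264728))
legbase (array([0.61749919, 0.06598947, 0.00453548]), np.float64(0.0004177536197105671))
red corner TL (array([0.52596964, 0.3142327 , 0.01895467]), np.float64(0.0001543982638038581))
nose (array([0.59663328, 0.27901219, 0.00797457]), np.float64(0.0005749918357037659))
time: 3.38
tool_pos: [0.4953, 0.3097, 0.1922]
tcp_rot: [[-0.186, -0.983, -0.002], [-0.983, 0.186, -0.002], [0.002, 0.002, -1.0]]
wrist_force: [0.6, 0.6, 1.0]
gripper_width: 0.094
[0.49531887 0.30972492 0.19221065] [-1.83844762 -1.37745765 -2.08927682 -0.45300089  0.46286399 -0.12977077]
```

View pics/w3.png

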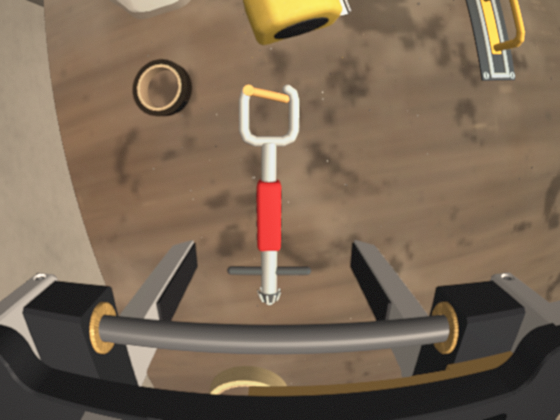

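Run:
```python
from h import *
z=np.load('pics/w3.npz');p=z['p'];T=z['T']
hs=cv2.cvtColor(p,cv2.COLOR_RGB2HSV); H,S,V=[hs[:,:,k].astype(int) for k in range(3)]
m=((H<6)|(H>174))&(S>170)&(V>150); m[:170]=0;m[260:]=0
v,u=np.nonzero(m)
P=np.array([onplane('wrist',a,b,.021,T)[:2] for a,b in zip(u,v)])
(c,s,a)=cv2.minAreaRect(P.astype(np.float32)*1000); print(c,s,a)
q=(P-P.mean(0)); w,V_=np.linalg.eigh(q.T@q); print(P.mean(0),np.degrees(np.arctan2(V_[1,1],V_[0,1])))
for n,uv in dict(hinge=(247,92),nose=(291,91),tip=(269,300)).items(): print(n,onplane('wrist',*uv,.011,T))
T2=T; Rinv=T[:3,:3].T
print('tool shift cm to grip', Rinv@(np.r_[np.array(c)/1000,.1]-T[:3,3])*100)
```

```text
(497.9676208496094, 312.4339599609375) (18.413434982299805, 58.61823272705078) 79.6441650390625
[0.49828408 0.31211415] 168.96849357423173
hinge [0.59957876 0.31067419 0.011     ]
nose [0.59379765 0.27619877 0.011     ]
tip [0.41497627 0.32833789 0.011     ]
tool shift cm to grip [-0.33413718 -0.2270157   9.22000028]
```

```bash
python3 -m pendant '[[[-0.3,-0.2,4,0,9.4],[-0.3,-0.2,7,0,9.4],[-0.3,-0.2,9,0,9.4],[-0.3,-0.2,9,0,9.4],[-0.3,-0.2,9,0,9.4]]]'
python3 -m pendant '[[[0,0,0,0,5],[0,0,0,0,3],[0,0,0,0,1.5],[0,0,0,0,1],[0,0,0,0,1]]]'
python3 - <<'E'
from h import *
o=get_obs(); p,d=read_camera('wrist'); save('w4',p); np.savez('pics/w4.npz',p=p,d=d,T=toolT(o)); print(o)
E
```

```text
time: 4.05
tool_pos: [0.5004, 0.3115, 0.105]
tcp_rot: [[-0.189, -0.982, 0.003], [-0.982, 0.189, 0.0], [-0.001, -0.003, -1.0]]
wrist_force: [0.3, 0.2, 1.0]
gripper_width: 0.094
time: 4.68
tool_pos: [0.5003, 0.3115, 0.105]
tcp_rot: [[-0.189, -0.982, 0.003], [-0.982, 0.189, 0.0], [-0.001, -0.003, -1.0]]
wrist_force: [-0.1, -0.1, -0.5]
gripper_width: 0.0473
{'time': 4.675, 'joint_pos': array([ 2.51704635e+01,  2.67807056e+01,  1.00061171e+02, -5.95574101e-02,
        5.30050162e+01,  1.26074798e+02]), 'qd': array([0.10179992, 0.02163439, 0.00882082, 0.0071886 , 0.01201511,
       0.06881015]), 'effort': array([-6.88998596e-03, -4.56772614e+01, -1.80113339e+01, -2.90509639e-02,
       -8.29942105e-02,  6.10458960e-05]), 'tool_pos': array([0.50030944, 0.31152505, 0.10499008]), 'tcp_rot': array([[-1.88555331e-01, -9.82058656e-01,  2.77182090e-03],
       [-9.82062154e-01,  1.88557090e-01,  3.85257909e-04],
       [-9.00992349e-04, -2.64945798e-03, -9.99996084e-01]]), 'wrist_force': array([-0.08188991, -0.14534034, -0.50565898]), 'moment': array([ 0.02438501,  0.0669577 , -0.01301689]), 'gripper_width': 0.04726103432378206}
```

View pics/w4.png

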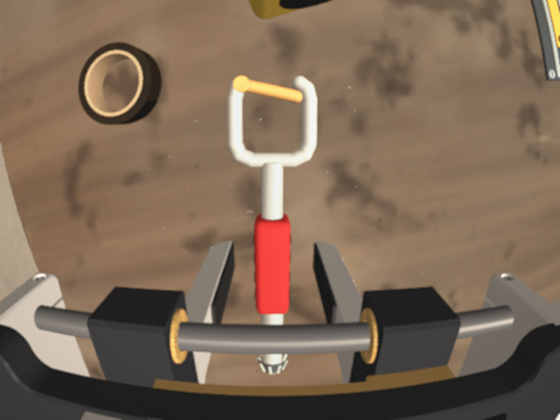

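```bash
python3 -m pendant '[[[0,0,0.3,0,4.5],[0,0,0.3,0,4.5],[0,0,0.3,0,1],[0,0,0.3,0,1],[0,0,0.3,0,1]]]'
python3 -m pendant '[[[0,0,0,0,1],[0,0,0,0,1],[0,0,0,0,1],[0,0,0,0,1],[0,0,0,0,1]]]'
```

```text
time: 5.35
tool_pos: [0.5004, 0.3117, 0.102]
tcp_rot: [[-0.189, -0.982, 0.003], [-0.982, 0.189, 0.001], [-0.001, -0.003, -1.0]]
wrist_force: [-0.1, -0.4, 0.2]
gripper_width: 0.0202
time: 5.98
tool_pos: [0.5004, 0.3117, 0.102]
tcp_rot: [[-0.189, -0.982, 0.003], [-0.982, 0.189, 0.001], [-0.001, -0.003, -1.0]]
wrist_force: [0.6, 0.2, -0.8]
gripper_width: 0.0196
```

```bash
python3 -m pendant '[[[0,1,-1,0,1],[0,2,-3,0,1],[0,3,-3,0,1],[0,3,-3,0,1],[0,3,-3,0,1]]]'
python3 - <<'E'
from h import *
o=get_obs(); p,d=read_camera('wrist'); save('w5',p); np.savez('pics/w5.npz',p=p,d=d,T=toolT(o)); print(o['tool_pos'],o['gripper_width'],o['wrist_force'])
save('w5k',cv2.resize(p[60:280,200:340],None,fx=3.5*.75,fy=3.5*.75,interpolation=cv2.INTER_CUBIC))
E
```

```text
time: 6.6
tool_pos: [0.4707, 0.3173, 0.1318]
tcp_rot: [[-0.188, -0.982, 0.003], [-0.982, 0.188, 0.001], [-0.001, -0.003, -1.0]]
wrist_force: [-0.8, 0.1, -1.7]
gripper_width: 0.0196
[0.47068921 0.31729251 0.13181822] 0.01963985963221381 [-0.79305577  0.05575225 -1.65201739]
```

View pics/w5k.png

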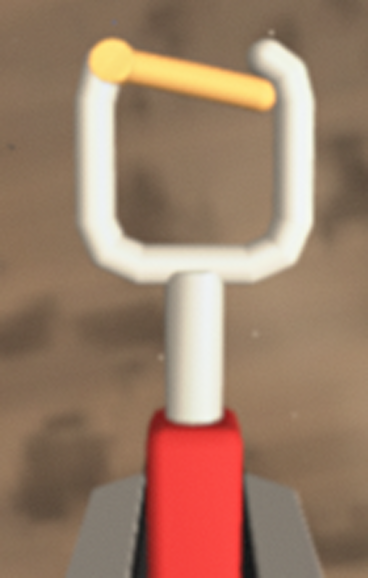

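Run:
```python
from h import *
I=np.diag([1.,1,1,1])
def t(u,v,z):
    o,d=ray('wrist',200+u/2.625-.3,60+v/2.625-.3,I); return o+d*(z-o[2])/d[2]
for n,(u,v,z) in dict(hinge=(111,62,.087),nose=(268,54,.091),left=(97,160,.091),right=(297,160,.091),back=(195,260,.091),stemT=(195,300,.091),stemB=(195,410,.091),gripTL=(150,425,.080),gripTR=(238,425,.080)).items(): print(n,np.round(t(u,v,z)*1000,1))
```

```text
hinge [-15.9 -98.4  87. ]
nose [  15.  -100.5   91. ]
left [-19.1 -79.   91. ]
right [ 20.9 -79.1  91. ]
back [  0.5 -58.5  91. ]
stemT [  0.5 -50.3  91. ]
stemB [  0.5 -26.9  91. ]
gripTL [ -8.4 -27.   80. ]
gripTR [  9.1 -27.   80. ]
```

```bash
python3 -m pendant '[[[5,-1.3,0,-0.04,1],[10,-2.5,0,-0.09,1],[15,-3.8,0,-0.14,1],[20,-5,0,-0.18,1],[24,-6,0.6,-0.18,1]]]'
python3 -m pendant '[[[0,0,0,0,1],[0,0,0,0,1],[0,0,0,0,1],[0,0,0,0,1],[0,0,0,0,1]]]'
python3 - <<'E'
from h import *
o=get_obs(); p,d=read_camera('wrist'); save('w6',p); np.savez('pics/w6.npz',p=p,d=d,T=toolT(o)); print(o['tool_pos'],o['gripper_width'],o['wrist_force'])
E
```

```text
time: 7.28
tool_pos: [0.4851, 0.0682, 0.1256]
tcp_rot: [[-0.01, -1.0, 0.004], [-1.0, 0.01, 0.0], [-0.0, -0.004, -1.0]]
wrist_force: [0.3, -0.5, -1.2]
gripper_width: 0.0201
time: 7.9
tool_pos: [0.485, 0.0689, 0.1257]
tcp_rot: [[-0.009, -1.0, 0.004], [-1.0, 0.009, 0.0], [-0.0, -0.004, -1.0]]
wrist_force: [0.0, 0.5, -2.2]
gripper_width: 0.0195
[0.48504822 0.06887954 0.12567453] 0.019471794823791657 [ 0.04959489  0.46307237 -2.1593818 ]
```

View pics/w6.png

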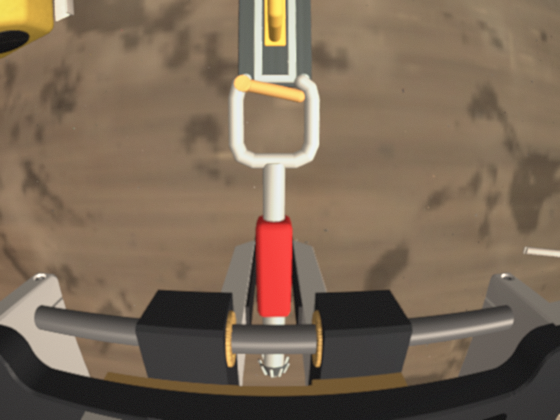

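Run:
```python
from h import *
z=np.load('pics/w6.npz');p=z['p']
save('w6s',cv2.resize(p[0:120,220:340],None,fx=5,fy=5,interpolation=cv2.INTER_CUBIC))
```

```text
(no output)
```

View pics/w6s.png

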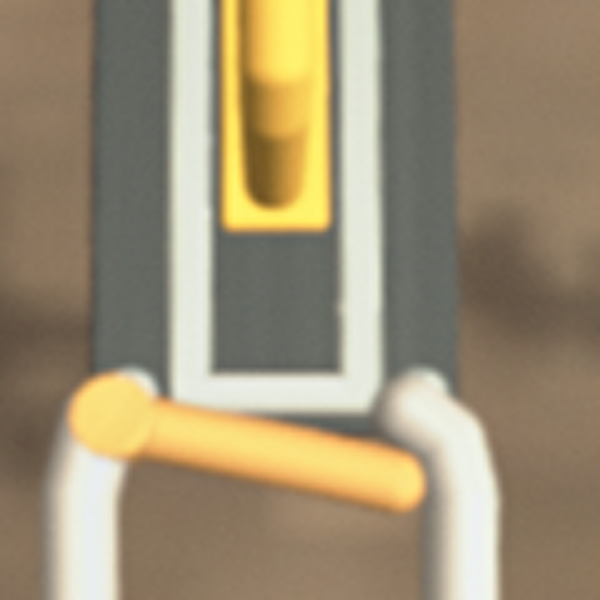

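Run:
```python
from h import *
z=np.load('pics/w6.npz');T=z['T'];Ti=np.linalg.inv(T)
f=lambda u,v,h:onplane('wrist',220+u/5-.4,v/5-.4,h,T)
tl=lambda P:(Ti@np.r_[P,1])[:3]*1000
for n,(u,v,h) in dict(legbasefront=(273,205,.007),legc=(273,190,.007),plL0=(223,225,.006),plR0=(330,225,.006),plL1=(222,10,.006),plR1=(330,10,.006),fL0=(93,350,.004),fR0=(457,350,.004),fL1=(95,10,.004),fR1=(453,10,.004),slotend=(275,375,.006)).items():
    P=f(u,v,h); print(n,np.round(P,4),np.round(tl(P),1))
I=np.eye(4)
for n,(u,v,h) in dict(hinge=(112,415,.087),nose=(415,400,.091),).items():
    o,d=ray('wrist',220+u/5-.4,v/5-.4,I);print(n,np.round((o+d*(h-o[2])/d[2])*1000,1))
```

```text
legbasefront [0.6149 0.067  0.007 ] [   0.7 -129.4  119.2]
legc [0.6169 0.067  0.007 ] [   0.7 -131.4  119.2]
plL0 [0.6126 0.0731 0.006 ] [  -5.4 -127.   120.2]
plR0 [0.6125 0.0601 0.006 ] [   7.7 -127.1  120.2]
plL1 [0.642  0.0731 0.006 ] [  -5.6 -156.4  120.3]
plR1 [0.6419 0.0597 0.006 ] [   7.8 -156.5  120.3]
fL0 [0.5972 0.0894 0.004 ] [ -21.5 -111.5  122.1]
fR0 [0.5969 0.0444 0.004 ] [  23.5 -111.6  122.1]
fL1 [0.6434 0.0892 0.004 ] [ -21.7 -157.7  122.3]
fR1 [0.6431 0.0441 0.004 ] [  23.4 -157.8  122.3]
slotend [0.5932 0.067  0.006 ] [   1.  -107.7  120.1]
hinge [-15.8 -98.8  87. ]
nose [  15.5 -100.9   91. ]
```

```bash
python3 -m pendant '[[[-0.3,0,1,0,1],[-0.3,0,1.95,0,1],[-0.3,-0.8,1.95,0,1],[-0.3,-1.5,1.95,0,1],[-0.3,-1.5,1.95,0,1]]]'
python3 - <<'E'
from h import *
o=get_obs(); p,d=read_camera('wrist'); save('w7',p); np.savez('pics/w7.npz',p=p,d=d,T=toolT(o)); print(o['tool_pos'],o['tcp_rot'],o['gripper_width'],o['wrist_force'])
save('w7s',cv2.resize(p[0:180,200:360],None,fx=3.3,fy=3.3,interpolation=cv2.INTER_CUBIC))
E
```

```text
time: 8.57
tool_pos: [0.5015, 0.0715, 0.1065]
tcp_rot: [[-0.01, -1.0, 0.006], [-1.0, 0.01, 0.0], [-0.0, -0.006, -1.0]]
wrist_force: [0.0, 0.5, -1.2]
gripper_width: 0.0197
[0.50151555 0.07148725 0.10646954] [[-9.56704840e-03 -9.99938789e-01  5.55780277e-03]
 [-9.99954201e-01  9.56834385e-03  2.06542695e-04]
 [-2.59709020e-04 -5.55557223e-03 -9.99984534e-01]] 0.019672218387569336 [ 0.02712116  0.51893717 -1.20884302]
```

View pics/w7s.png

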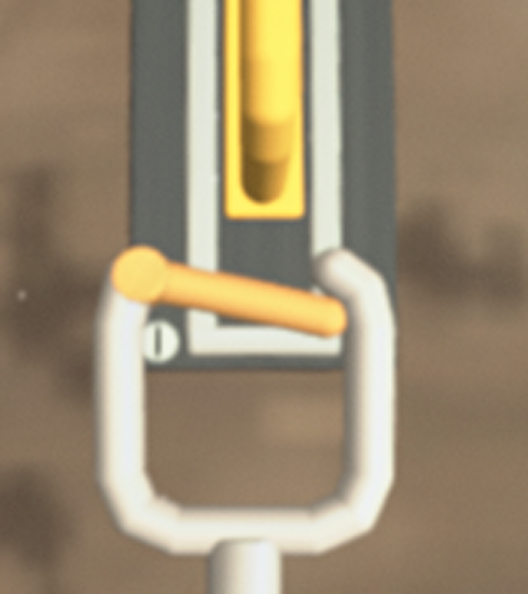

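```bash
python3 -m pendant '[[[0,-0.4,0,0,1],[0,-0.8,0,0,1],[0,-1.2,0,0,1],[0,-1.6,0,0,1],[0,-2,0,0,1]]]'
python3 -m pendant '[[[0,-0.2,0,0,1],[0,-0.4,0,0,1],[0,-0.6,0,0,1],[0,-0.8,0,0,1],[0,-1,0,0,1]]]'
python3 - <<'E'
from h import *
o=get_obs(); p,d=read_camera('wrist'); save('w8',p); print(o['tool_pos'],o['tcp_rot'],o['gripper_width'],o['wrist_force'],o['moment'])
save('w8s',cv2.resize(p[0:180,200:360],None,fx=3.3,fy=3.3,interpolation=cv2.INTER_CUBIC))
E
```

```text
time: 9.25
tool_pos: [0.5198, 0.0713, 0.1062]
tcp_rot: [[-0.01, -1.0, 0.002], [-1.0, 0.01, 0.0], [-0.0, -0.002, -1.0]]
wrist_force: [-3.5, 0.2, -0.3]
gripper_width: 0.0199
time: 9.88
tool_pos: [0.5283, 0.0713, 0.1056]
tcp_rot: [[-0.009, -1.0, -0.002], [-1.0, 0.009, 0.0], [-0.0, 0.002, -1.0]]
wrist_force: [-4.6, 0.0, -2.3]
gripper_width: 0.02
[0.52834699 0.07134448 0.10562846] [[-9.49426499e-03 -9.99952194e-01 -2.33834361e-03]
 [-9.99954871e-01  9.49344855e-03  3.60006074e-04]
 [-3.37789919e-04  2.34165608e-03 -9.99997201e-01]] 0.019955900708823544 [-4.64569855  0.04065086 -2.3001232 ] [0.01649257 0.98728304 0.02844976]
```

View pics/w8s.png

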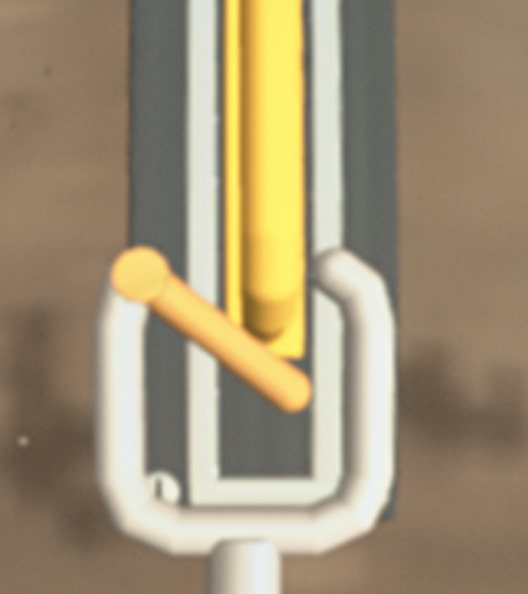

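```bash
python3 -m pendant '[[[0,-0.3,0,0,1],[0,-0.6,0,0,1],[0,-0.9,0,0,1],[0,-1.2,0,0,1],[0,-1.4,0,0,1]]]'
python3 -m pendant '[[[0,-0.1,0,0,1],[0,-0.2,0,0,1],[0,-0.3,0,0,1],[0,-0.4,0,0,1],[0,-0.4,0,0,1]]]'
python3 - <<'E'
from h import *
o=get_obs(); p,d=read_camera('wrist'); save('w9',p); print(o['tool_pos'],o['gripper_width'],o['wrist_force'],o['moment'])
save('w9s',cv2.resize(p[0:180,200:360],None,fx=3.3,fy=3.3,interpolation=cv2.INTER_CUBIC))
E
```

```text
time: 10.55
tool_pos: [0.5415, 0.0719, 0.1049]
tcp_rot: [[-0.009, -1.0, -0.005], [-1.0, 0.009, 0.002], [-0.002, 0.005, -1.0]]
wrist_force: [-5.9, 1.9, -2.2]
gripper_width: 0.0198
time: 11.18
tool_pos: [0.5455, 0.0723, 0.1047]
tcp_rot: [[-0.009, -1.0, -0.005], [-1.0, 0.009, 0.002], [-0.002, 0.005, -1.0]]
wrist_force: [-2.8, 3.6, -2.3]
gripper_width: 0.02
[0.5454878  0.07230515 0.10471727] 0.020027890254219038 [-2.80375884  3.56477232 -2.28608014] [0.55740562 0.6806206  0.22579868]
```

View pics/w9s.png

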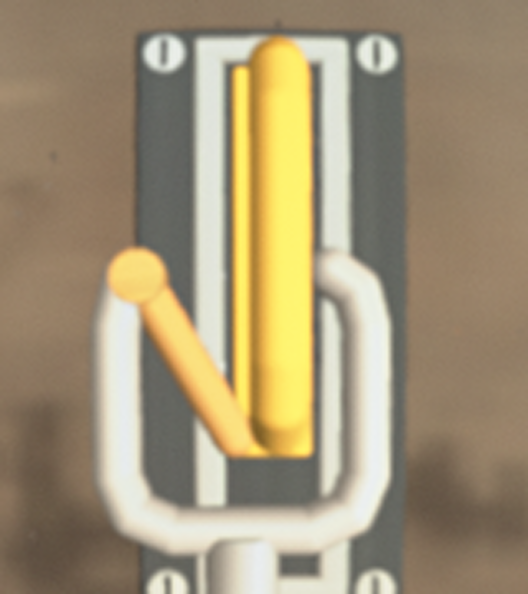

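```bash
python3 -m pendant '[[[0,-0.1,0,0,1],[0,-0.2,0,0,1],[0,-0.3,0,0,1],[0,-0.4,0,0,1],[0,-0.4,0,0,1]]]'
python3 - <<'E'
from h import *
o=get_obs(); p,d=read_camera('wrist'); save('w10',p); print(o['tool_pos'],o['gripper_width'],o['wrist_force'],o['moment'])
save('w10s',cv2.resize(p[0:180,200:360],None,fx=3.3,fy=3.3,interpolation=cv2.INTER_CUBIC))
E
```

```text
time: 11.85
tool_pos: [0.5508, 0.0714, 0.1051]
tcp_rot: [[-0.009, -1.0, -0.003], [-1.0, 0.009, 0.001], [-0.001, 0.003, -1.0]]
wrist_force: [0.1, 0.5, -0.8]
gripper_width: 0.0202
[0.55078246 0.0714217  0.10514852] 0.020181557284322735 [ 0.10713715  0.52732399 -0.76365117] [0.02037103 0.04315809 0.02252695]
```

View pics/w10s.png

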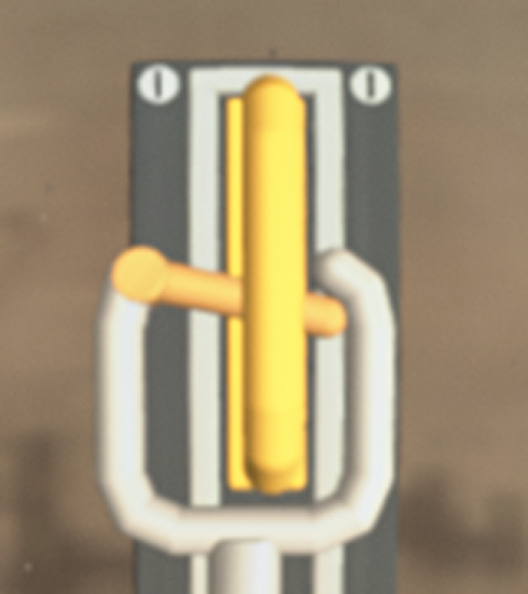

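The gate has snapped shut behind the leg: at full width across the hook, around (140–345, 270–315) in the crop. The wrist force is about 0. Next I'll draw the key back.

```bash
python3 -m pendant '[[[0,0.5,0,0,1],[0,1,0,0,1],[0,1.5,0,0,1],[0,2,0,0,1],[0,2.4,0,0,1]]]'
python3 -m pendant '[[[0,0.2,0,0,1],[0,0.4,0,0,1],[0,0.6,0,0,1],[0,0.8,0,0,1],[0,0.9,0,0,1]]]'
python3 - <<'E'
from h import *
o=get_obs(); p,d=read_camera('wrist'); save('w11',p); print(o['tool_pos'],o['gripper_width'],o['wrist_force'],o['moment'])
save('w11s',cv2.resize(p[0:180,200:360],None,fx=3.3,fy=3.3,interpolation=cv2.INTER_CUBIC))
E
```

```text
time: 12.52
tool_pos: [0.5266, 0.0717, 0.1053]
tcp_rot: [[-0.009, -1.0, -0.002], [-1.0, 0.009, 0.001], [-0.001, 0.002, -1.0]]
wrist_force: [0.5, 0.5, -2.8]
gripper_width: 0.0196
time: 13.15
tool_pos: [0.5175, 0.0717, 0.1053]
tcp_rot: [[-0.009, -1.0, -0.002], [-1.0, 0.009, 0.001], [-0.001, 0.002, -1.0]]
wrist_force: [0.9, -0.4, -2.1]
gripper_width: 0.02
[0.51750008 0.07173815 0.10530846] 0.020004817789732284 [ 0.85888745 -0.36331737 -2.09543999] [-0.12256816 -0.19961337  0.05444398]
```

View pics/w11s.png

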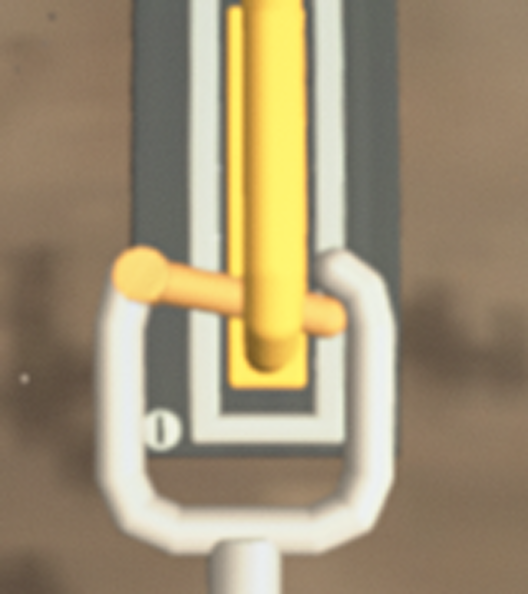

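```bash
python3 -m pendant '[[[0,0.1,0,0,1],[0,0.2,0,0,1],[0,0.3,0,0,1],[0,0.3,0,0,1],[0,0.3,0,0,1]]]'
python3 -m pendant '[[[0,0.05,0,0,1],[0,0.1,0,0,1],[0,0.1,0,0,1],[0,0.1,0,0,1],[0,0.1,0,0,1]]]'
```

```text
time: 13.82
tool_pos: [0.5143, 0.0718, 0.1053]
tcp_rot: [[-0.009, -1.0, -0.002], [-1.0, 0.009, 0.001], [-0.001, 0.002, -1.0]]
wrist_force: [2.4, -0.3, -3.0]
gripper_width: 0.0199
time: 14.45
tool_pos: [0.5134, 0.0718, 0.1053]
tcp_rot: [[-0.009, -1.0, -0.002], [-1.0, 0.009, 0.001], [-0.001, 0.002, -1.0]]
wrist_force: [2.1, -1.0, -2.5]
gripper_width: 0.0199
```

```bash
python3 -m pendant '[[[0,0.05,0,0,1],[0,0.1,0,0,1],[0,0.1,0,0,1],[0,0.1,0,0,1],[0,0.1,0,0,1]]]'
python3 -m pendant '[[[0,0.05,0,0,1],[0,0.1,0,0,1],[0,0.1,0,0,1],[0,0.1,0,0,1],[0,0.1,0,0,1]]]'
```

```text
time: 15.08
tool_pos: [0.513, 0.0718, 0.1055]
tcp_rot: [[-0.009, -1.0, -0.001], [-1.0, 0.009, 0.001], [-0.001, 0.001, -1.0]]
wrist_force: [4.5, -0.6, -3.7]
gripper_width: 0.02
time: 15.7
tool_pos: [0.5127, 0.0718, 0.1056]
tcp_rot: [[-0.009, -1.0, 0.001], [-1.0, 0.009, 0.001], [-0.001, -0.001, -1.0]]
wrist_force: [5.8, -0.1, -4.1]
gripper_width: 0.0196
```

```bash
python3 -m pendant '[[[0,0.08,0,0,1],[0,0.13,0,0,1],[0,0.16,0,0,1],[0,0.16,0,0,1],[0,0.16,0,0,1]]]'
```

```text
time: 16.32
tool_pos: [0.5124, 0.0717, 0.1057]
tcp_rot: [[-0.009, -1.0, 0.004], [-1.0, 0.009, 0.001], [-0.001, -0.004, -1.0]]
wrist_force: [6.3, -0.8, -5.4]
gripper_width: 0.0199
```

```bash
python3 -m pendant '[[[0,0.12,0,0,1],[0,0.18,0,0,1],[0,0.22,0,0,1],[0,0.22,0,0,1],[0,0.22,0,0,1]]]'
python3 - <<'E'
from h import *
o=get_obs(); p,d=read_camera('wrist'); save('w12',p); print(o['tool_pos'],o['gripper_width'],o['wrist_force'],o['moment'])
save('w12s',cv2.resize(p[0:180,200:360],None,fx=3.3,fy=3.3,interpolation=cv2.INTER_CUBIC))
E
```

```text
time: 16.95
tool_pos: [0.512, 0.0717, 0.106]
tcp_rot: [[-0.009, -1.0, 0.008], [-1.0, 0.009, 0.001], [-0.001, -0.008, -1.0]]
wrist_force: [7.9, -0.5, -5.7]
gripper_width: 0.0198
[0.51196375 0.07173598 0.10596075] 0.019842610388818394 [ 7.89351858 -0.47923466 -5.71573387] [ 0.02663872 -1.10637066  0.0210872 ]
```

View pics/w12s.png

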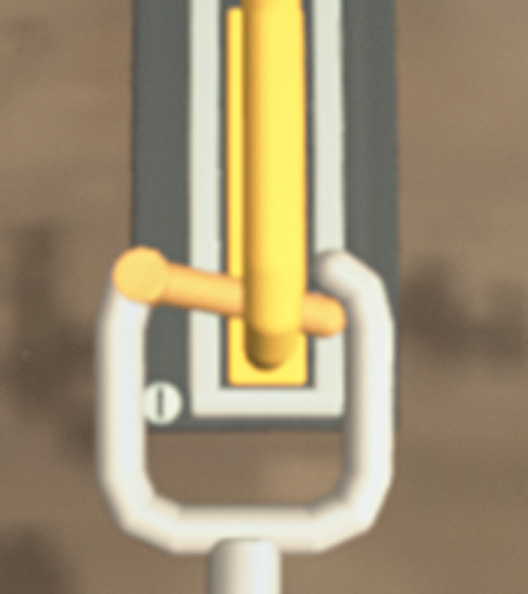

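```bash
python3 -m pendant '[[[0,0.18,0,0,1],[0,0.25,0,0,1],[0,0.28,0,0,1],[0,0.28,0,0,1],[0,0.28,0,0,1]]]'
python3 -m pendant '[[[0,0.25,0,0,1],[0,0.27,0,0,1],[0,0.27,0,0,1],[0,0.27,0,0,1],[0,0.27,0,0,1]]]'
```

```text
time: 17.62
tool_pos: [0.5114, 0.0717, 0.1063]
tcp_rot: [[-0.01, -1.0, 0.013], [-1.0, 0.01, 0.001], [-0.001, -0.013, -1.0]]
wrist_force: [8.0, -1.3, -5.9]
gripper_width: 0.0198
time: 18.25
tool_pos: [0.5109, 0.0717, 0.1067]
tcp_rot: [[-0.01, -1.0, 0.018], [-1.0, 0.01, 0.001], [-0.001, -0.018, -1.0]]
wrist_force: [7.8, -0.3, -5.6]
gripper_width: 0.0197
```

```bash
python3 -m pendant '[[[0,0.28,0,0,1],[0,0.34,0,0,1],[0,0.38,0,0,1],[0,0.38,0,0,1],[0,0.38,0,0,1]]]'
python3 - <<'E'
from h import *
for k in range(3):
    p,d=read_camera('side');o=get_obs(); print(o['time'],o['tool_pos'],o['wrist_force'],o['moment'])
save('s13',p);save('s13s',cv2.resize(p[120:240,200:360],None,fx=4,fy=4,interpolation=cv2.INTER_CUBIC))
E
```

```text
time: 18.88
tool_pos: [0.51, 0.0717, 0.1073]
tcp_rot: [[-0.009, -1.0, 0.025], [-1.0, 0.01, 0.001], [-0.001, -0.025, -1.0]]
wrist_force: [9.5, -0.5, -4.9]
gripper_width: 0.0198
18.925 [0.51002087 0.07166499 0.10730537] [ 8.58259042 -0.43839506 -5.42140506] [-0.06782163 -1.33514606 -0.01506117]
18.975 [0.51002318 0.07163953 0.10731495] [ 9.35093447  0.49969984 -6.37754802] [-0.03189162 -1.37599683  0.01566203]
19.025 [0.51001744 0.07166537 0.10730972] [10.31592072 -0.83565825 -6.15644651] [-0.01167161 -1.43166856  0.0503445 ]
```

View pics/s13s.png

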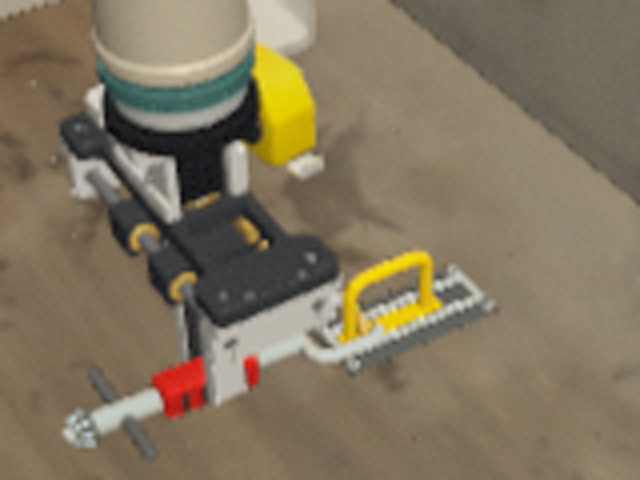

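```bash
python3 -m pendant '[[[0,-0.2,0,0,1],[0,-0.4,0,0,1],[0,-0.6,0,0,1],[0,-0.6,0,0,1],[0,-0.6,0,0,1]]]'
python3 -m pendant '[[[0,0,0.1,0,1],[0,0,0.2,0,1],[0,0,0.3,0,1],[0,0,0.3,0,1],[0,0,0.3,0,1]]]'
python3 - <<'E'
from h import *
p,d=read_camera('side');o=get_obs(); print(o['time'],o['tool_pos'],o['wrist_force'],o['moment'])
save('s14s',cv2.resize(p[120:240,200:360],None,fx=4,fy=4,interpolation=cv2.INTER_CUBIC))
p,d=read_camera('wrist');save('w14',p)
E
```

```text
time: 19.65
tool_pos: [0.5156, 0.0716, 0.1073]
tcp_rot: [[-0.01, -1.0, 0.024], [-1.0, 0.01, 0.001], [-0.001, -0.024, -1.0]]
wrist_force: [-0.3, 0.2, -2.9]
gripper_width: 0.0199
time: 20.27
tool_pos: [0.5157, 0.0717, 0.1043]
tcp_rot: [[-0.009, -1.0, 0.024], [-1.0, 0.01, 0.001], [-0.001, -0.024, -1.0]]
wrist_force: [0.4, 0.3, -2.1]
gripper_width: 0.0196
20.325 [0.51567114 0.07164951 0.10433393] [ 0.46553619 -0.68661503 -2.59617537] [ 0.02701978  0.03084526 -0.00086636]
```

View pics/s14s.png

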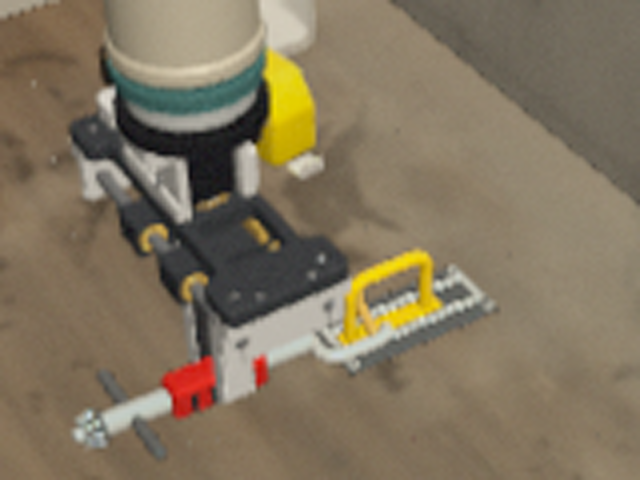

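View pics/w14.png

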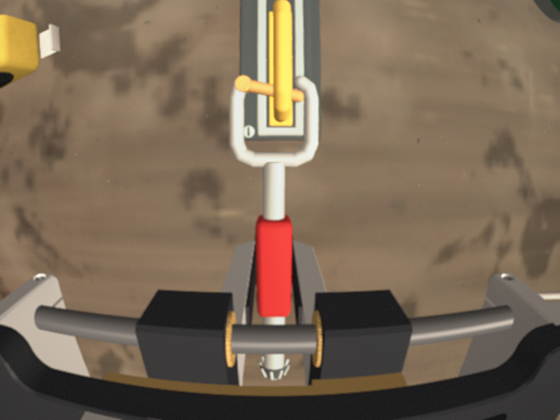

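Slack and clipped. I'll lower the last 2 mm, open the fingers and lift clear.

```bash
python3 -m pendant '[[[0,0,0.1,0,1],[0,0,0.2,0,1],[0,0,0.2,0,1],[0,0,0.2,0,1],[0,0,0.2,0,1]]]'
python3 -m pendant '[[[0,0,0,0,2.2],[0,0,0,0,2.8],[0,0,0,0,4],[0,0,0,0,6],[0,0,0,0,6]]]'
python3 -m pendant '[[[0,0,0,0,6],[0,0,0,0,6],[0,0,-1,0,6],[0,0,-2.5,0,6],[0,0,-4,0,6]]]'
python3 -m pendant '[[[0,2,-4,0,6],[0,4,-8,0,6],[0,6,-12,0,6],[0,6,-12,0,6],[0,6,-12,0,6]]]'
python3 - <<'E'
from h import *
p,d=read_camera('side');save('s15s',cv2.resize(p[120:240,200:360],None,fx=4,fy=4,interpolation=cv2.INTER_CUBIC));save('s15',p)
o=get_obs();p,d=read_camera('wrist');save('w15',p); np.savez('pics/w15.npz',p=p,d=d,T=toolT(o));print(o['time'],o['wrist_force'])
E
```

```text
time: 21.0
tool_pos: [0.5158, 0.0716, 0.1024]
tcp_rot: [[-0.009, -1.0, 0.024], [-1.0, 0.01, 0.001], [-0.001, -0.024, -1.0]]
wrist_force: [-0.3, -0.1, -0.6]
gripper_width: 0.0201
time: 21.62
tool_pos: [0.5158, 0.0716, 0.1024]
tcp_rot: [[-0.01, -1.0, 0.024], [-1.0, 0.01, 0.001], [-0.001, -0.024, -1.0]]
wrist_force: [-0.2, 0.8, 0.5]
gripper_width: 0.0545
time: 22.25
tool_pos: [0.5151, 0.0716, 0.1439]
tcp_rot: [[-0.009, -1.0, 0.025], [-1.0, 0.009, 0.001], [-0.001, -0.025, -1.0]]
wrist_force: [-0.5, 0.3, -0.6]
gripper_width: 0.06
time: 22.88
tool_pos: [0.452, 0.0721, 0.2625]
tcp_rot: [[-0.01, -1.0, 0.026], [-1.0, 0.01, 0.001], [-0.001, -0.026, -1.0]]
wrist_force: [0.6, -0.4, 0.0]
gripper_width: 0.0595
22.925 [-1.18277197 -0.12503261 -0.12892958]
```

View pics/s15s.png

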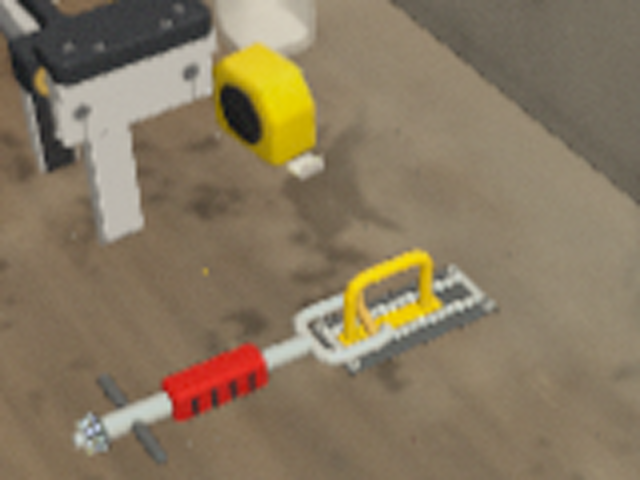

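View pics/w15.png

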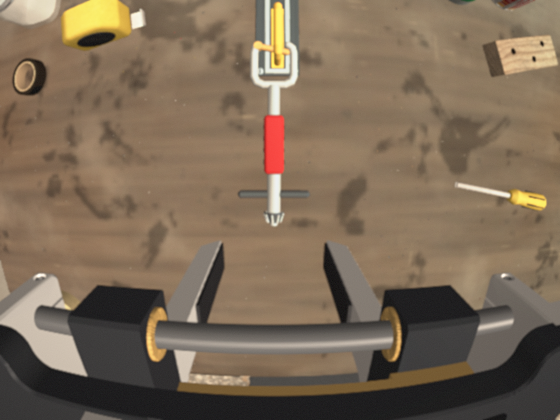

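The key lies flat with the leg inside the hook and the gate shut, and the gripper is clear of everything. I'll do one numeric check and then hand in.

Run:
```python
from h import *
z=np.load('pics/w15.npz');d=z['d'];T=z['T']
f=210/np.tan(np.radians(camera_info('wrist')['fovy']/2))
for n,(u,v) in dict(gripfront=(275,122),gripback=(275,166),bench=(320,145)).items():
    o,r=ray('wrist',u,v,T); I=np.eye(4); zc=d[v,u]; _,rl=ray('wrist',u,v,np.linalg.inv(camera_info('wrist')['tool_from_camera']))
    print(n,o+r*zc/(-rl[2]))
g=onplane('wrist',274.5,145,.022,T); l=onplane('wrist',278,66,.008,T); print('grip',g,'leg',l,'dx',l-g)
p0=np.load('pics/side0.npz')['p']; p=cv2.imread('pics/s15.png')[:,:,::-1]
for nm,(x0,y0,x1,y1) in dict(tape=(250,128,282,165),screw=(286,288,340,372),block=(362,260,432,312)).items():
    print(nm,np.abs(p0[y0:y1,x0:x1].astype(int)-p[y0:y1,x0:x1]).mean())
job_done()
```

```text
gripfront [0.53583871 0.06956512 0.02206439]
gripback [0.49185894 0.06992102 0.02103031]
bench [ 0.51192764  0.02158067 -0.00175592]
grip [0.51297613 0.070249   0.022     ] leg [0.59509099 0.06591235 0.008     ] dx [ 0.08211485 -0.00433665 -0.014     ]
tape 6.039414414414415
screw 2.7582304526748973
block 2.787271062271062
the job is handed in; nothing more can be done
```

I gripped the chuck key by its red grip and pushed the hook onto the near leg of the staple. The gate opened and snapped shut behind the leg. I then drew the key back to the staple's stop, laid it on the bench clipped to the staple, and handed the job in at about 23 s of the 51 s.

- **Push:** the wrist force stayed around 6 N in every reading, far below the 25 N limit.
- **Pull:** the wrist force read 8–10 N (9.5 N at the last step) against the stop. It first levelled off near 8 N because the tool tilted slightly, so I commanded a longer pull to get close to 10 N.
- **Final position:** the key lies flat, with the front and back of its grip top at 22 and 21 mm. The leg sits at about x = 82 mm, y = -4 mm of the key, with the gate shut in both views.
- **Clearance:** the gripper is well clear of everything.
- **Bystanders:** the screwdriver and wood block look unchanged in the side camera. The tape measure's patch changed slightly more (6.0 against about 2.8 for the other two), probably from the arm's shadow. It looks unmoved and I never went near it, but I did not measure its position again.

The camera heights were off by about 2–3 mm, as expected from the calibration. The gate angle and the hook–staple contact force can't be read directly, so I judged them from the pictures and the wrist force.

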